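# Open the push-to-open cupboard

## Robot

A 6-joint arm with a two-finger parallel gripper is mounted at the origin on the work surface; the furniture and walls round the work are solid. World frame = base frame: x ahead of the robot, y to its left, z up, the work surface at z = 0. Lengths are in m, angles in rad, forces in N, time in s.
With the tool pointing down it reaches from about 0.275 to 0.85 m from the base axis. Payload 19 kg.
Tool frame: the origin (TCP) lies between the finger pads; the fingertips stand finger_overhang ahead of it and the grasp point (between the pads) lies 5 mm behind it (finger_overhang is the distance from the TCP to the fingertips, in m); z points along the fingers, y is the line along which they close (so a half turn about z gives the same grasp; the last joint's range is limited). The gripper opens to 85 mm and grips with 20 to 120 N. Pads are 22 mm wide; open, the fingers measure 114 mm over their backs; the gripper's body (76 mm by 85 mm) begins 54 mm behind the grasp point. The pads swing forward as they close: fully open they stand 13 mm farther back than shut.
Start: joints at [-0.134, 0.15, 1.437, -0, 1.554, -0.134], TCP at [0.575, -0, 0.245] pointing down, gripper open.
Joint ranges: [-2.8, 2.8], [-0.68, 2.1], [0.12, 2.68], [-1.39, 4.53], [0.16, 2.79], [-2.81, 2.81]. Speed limits (rad/s): [1.89, 1.89, 2.22, 3.01, 3.01, 3.01].

## Interface

Orientations are given as a unit quaternion [w, x, y, z].
In Python, from plant import state, camera, camera_info, sign_off, trace, finger_overhang gives the robot as it stands.
- The arm moves only by the tool send_rows, never from a script. Its argument "motion" is text: rows parted by semicolons, each of 5 numbers parted by spaces: the shift along the tool's x, y, z in cm, then the turn about the tool's z in degrees, then the closure, from -1 (fully open) to 1 (shut). A call has 1 to 10 rows; each row shifts and turns the commanded pose from where the row before left it, along the tool's axes as they then stand; what a row does not reach is not made up. A row lasts 1/12 s, in which the tool goes at most 41.7 mm and 7.16 degrees, less where a joint would pass 70% of its speed; a pose out of reach is approached as far as the arm can. A call with a gripper value outside its range is refused whole. The fingers move at their own pace and stop on an object; "grip_force" is the grip in N (left out, the last holds). Time passes only in rows, so rows that do not move let the fingers close. It gives the time, the measured TCP pose, the force, the opening and the grip force at its end, in the units of the state.
- state(): the state, without advancing time (a new reading comes with each control period).
- camera(name): name is "scene" or "side" or "wrist"; returns the picture (480x640x3 uint8, red, green, blue); there is no depth.
- camera_info(name): a dict with "vfov" (degrees; the focal length in pixels is half the picture's height over the tangent of half this angle, whatever the lens; pixels are square), "cx", "cy" (the principal point, pixels), "distortion" ([k1, k2, p1, p2, k3] as OpenCV has them; the pictures are not rectified), "extrinsics" (4x4, takes a point from world to camera coordinates); the wrist camera has in their place "tool_from_camera" (4x4, takes a point from camera to tool coordinates, whose origin is the TCP and whose axes are the flange's). Camera axes: x right, y down, z forward; pixel columns grow to the right and rows downward; lengths in m; the calibration is good to about 2 mm. A picture is of the moment at which its call begins: read the wrist's pose just before it. camera_info takes no time and is no camera call.
- sign_off(): hands the job in; it is judged then, once.
Trained networks look in the newest picture that a camera, given by its name, has taken for a name from the list of things; names that differ only in an ending like _2 or _b are one class to them, and where a whole thing is asked for, a point or a joint stands for the part that bears it (a point fixed in the world has none). Each returns a list of dicts, best first, with "conf" (0 to 1); they miss things now and then, are a little off and sometimes report something else, mostly with a low value. They report only what shows in the picture. A call takes as long as a camera call.
- trace(camera, thing): "mask" (480x640 bool, what is visible of it) and "box" ([left, top, right, bottom] in pixels, round what is visible of it).
The state is a dict: "time": time; "q": joint angles; "qvel": joint speeds; "effort": joint torques, N m; "tcp_pos": TCP position; "eef_rot": TCP orientation; "force": force on the tool from outside, world axes, zero at the start; "ft_torque": the same for the moment, N m; "opening": finger opening in m; "grasp_force": force on a finger pad.
Only numpy, scipy, OpenCV 4.12 (cv2) and the standard library are available. Lean on these libraries where they do the work, as an engineer would, in place of code of your own. Each camera call takes 0.05 s, during which the arm holds its last target. There are 200 camera calls.

## Task

The low wooden cupboard has two plain doors without handles, each held by a push-to-open catch. Push the wider door in at its free edge, next to the middle post, and let it go so that it springs ajar; then reach behind its edge with the fingers and push it wide open, about square to the cupboard's front, and leave it standing open. Keep the narrower door shut and leave the things lying on the table where they are.

Things in the scene. Friction and masses are not known exactly. Their poses are not given: they have to be found in the camera images.
- cupboard: low wooden cupboard fixed to the table, 100 mm deep (x), 298 wide (y), 165 high; origin at the centre of its underside; front is the plane x = -50 mm, facing its own -x, to the robot. Two inset doors flush in the front, 12 mm thick, 15 to 163 mm above the table: the wider at +y, hinged on its +y edge, the narrower (98 mm) at -y, hinged on its -y edge; between them a fixed 14 mm post at y = -30 mm
- wide_door (a joint): wider door's angle, rad: 0 shut, negative pressed in (stop -0.055), positive open towards the robot (stop 1.7). The catch lets go once the free edge is pushed in 6 to 8 mm (to -0.05; about 5 N near that edge). When the push is withdrawn a spring ejector, 50 mm from the hinge, turns the door to about 0.5 in a second; beyond, light friction and damping (1 to 2 N) and it stays where left
- narrow_door (a joint): angle of the narrower door, rad: 0 shut and latched; it has the same kind of catch and would spring open if pushed in; it must stay shut
- wide_door_press (a point): point on the wider door's outer face, 20 mm from its free edge and 140 mm above the table; moves with the door
- wide_door_edge (a point): point on the free edge of the wider door's outer face, 158 mm from the hinge axis, 140 mm above the table; moves with the door. The door's inner face lies 12 mm behind
- wide_hinge (a point): point on the wider door's upright hinge axis (in the plane of its outer face), 140 mm above the table; axes as the cupboard's
- cork_block_centre (a point): centre of a loose cork block 45 x 70 x 28 mm lying on the table; leave alone
- type_block_centre (a point): centre of a loose dark wooden printing-type block 30 x 30 x 23 mm; leave alone
- tape_roll_centre (a point): centre of a loose roll of masking tape, 83 mm across, 19 mm high, lying flat; leave alone

How it is judged:
By the outcome, as a careful person would: the job done as asked, in the order asked, and still so for the second after the job is handed in, with the robot touching nothing.
It also fails if it takes over 45 s, if anything falls off the work surface, if the arm or the gripper's body presses on something with over 40 N, if the wrist force passes 120 N, or if a joint passes its speed limit or range.

## Working session

There is one attempt and no reset: what is moved stays moved. The work goes in short steps, Python scripts to look and compute and a tool call to move; the robot and the scene stay as the last step left them, time stands still between calls to the robot, and variables do not carry over. Pictures are saved under pics/ and viewed, at most 10 in all, crops included, and the job is handed in when it is done.

Besides the shell and the picture viewer there is one more tool, called by a JSON object that holds its "api" and its "payload", one argument or row to a line. send_rows: Moves the arm, as the interface text tells. Its arguments: {"type":"object","properties":{"motion":{"type":"string"},"grip_force":{"type":"number"}},"required":["motion"]}

```bash
mkdir -p pics; python3 - <<'E'
from plant import *
import cv2,numpy as np
s=state(); print({k:np.round(v,3) for k,v in s.items()}, finger_overhang)
for n in("scene","side"):
    im=camera(n); cv2.imwrite(f"pics/{n}1.png",im[...,::-1])
    ci=camera_info(n); print(n,ci["vfov"],ci["cx"],ci["cy"],ci["distortion"],np.round(ci["extrinsics"],3).tolist())
    for t in("cupboard","wide_door","narrow_door","cork_block_centre","type_block_centre","tape_roll_centre"):
        r=trace(n,t); print(n,t,[(round(d["conf"],2),np.round(d["box"]).tolist()) for d in r[:2]])
print(camera_info("wrist"))
E
```

```text
{'time': np.float64(0.0), 'q': array([-0.134,  0.151,  1.438, -0.   ,  1.554, -0.134]), 'qvel': array([-0.   ,  0.   , -0.   , -0.002,  0.   , -0.   ]), 'effort': array([ 0.0000e+00, -7.1306e+01, -5.7086e+01, -0.0000e+00,  9.0000e-03,
        0.0000e+00]), 'tcp_pos': array([0.575, 0.   , 0.245]), 'eef_rot': array([-0.   ,  0.707,  0.707, -0.   ]), 'force': array([1.085, 0.996, 0.385]), 'ft_torque': array([ 0.045, -0.071, -0.028]), 'grasp_force': np.float64(0.0), 'opening': np.float64(0.086)} 0.014
scene 53.317430311188375 315.2612193709032 242.49437988293775 [-0.08175759  0.          0.          0.          0.        ] [[0.778, -0.628, -0.02, -0.299], [-0.274, -0.31, -0.91, 0.226], [0.566, 0.713, -0.414, 0.838], [0.0, 0.0, 0.0, 1.0]]
scene cupboard [(0.89, [266.0, 174.0, 377.0, 272.0])]
scene wide_door [(0.65, [270.0, 190.0, 313.0, 255.0])]
scene narrow_door [(0.84, [317.0, 203.0, 350.0, 264.0])]
scene cork_block_centre [(0.71, [328.0, 304.0, 370.0, 335.0])]
scene type_block_centre [(0.79, [388.0, 291.0, 406.0, 309.0])]
scene tape_roll_centre [(0.56, [389.0, 356.0, 441.0, 400.0])]
si
[... 486 characters left out ...]
, 316.0])]
side type_block_centre [(0.75, [215.0, 197.0, 304.0, 325.0])]
side tape_roll_centre [(0.84, [394.0, 190.0, 424.0, 213.0]), (0.74, [214.0, 199.0, 303.0, 330.0])]
{'vfov': 61.31433766307326, 'cx': 318.5415344915946, 'cy': 234.44635290823572, 'distortion': array([-0.03187863,  0.        ,  0.        ,  0.        ,  0.        ]), 'tool_from_camera': array([[-5.38545979e-04, -9.56515293e-01, -2.91681683e-01,
         7.52710316e-02],
       [ 9.99999577e-01, -2.97608997e-04, -8.70394709e-04,
         9.86330413e-04],
       [ 7.45738757e-04, -2.91682029e-01,  9.56515048e-01,
        -1.28893778e-01],
       [ 0.00000000e+00,  0.00000000e+00,  0.00000000e+00,
         1.00000000e+00]])}
```

View pics/scene1.png

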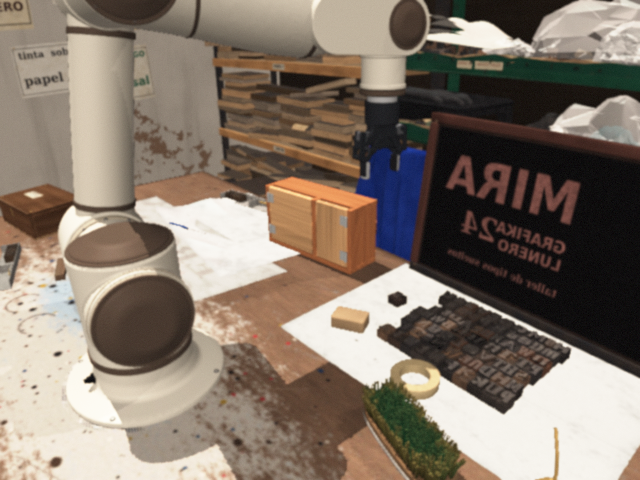

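View pics/side1.png

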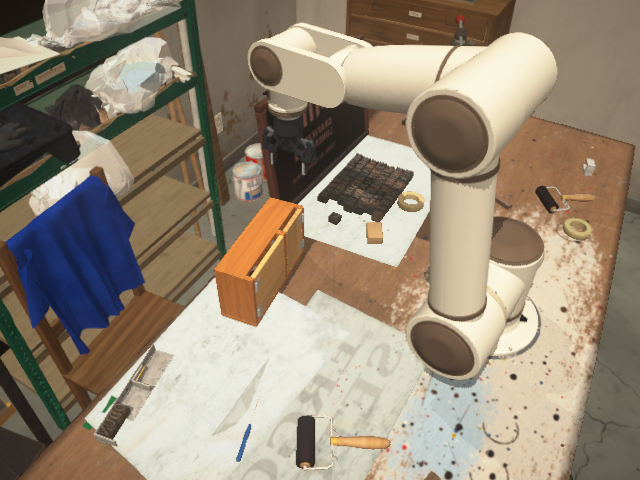

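The scene view shows the cupboard at about (266–377, 174–272), doors shut and facing the robot. The cork is at (349,320), the type block at (397,299) and the tape at (415,378), all well away on its -y side. I'll fit the cupboard's pose to the masks.

```bash
cat > h.py <<'E'
from plant import *
import cv2,numpy as np
def K(ci):
    f=240/np.tan(np.radians(ci["vfov"])/2); return np.array([[f,0,ci["cx"]],[0,f,ci["cy"]],[0,0,1]])
def proj(P,ci,E=None):
    E=ci["extrinsics"] if E is None else E
    return cv2.projectPoints(np.asarray(P,float),cv2.Rodrigues(E[:3,:3])[0],E[:3,3],K(ci),np.array(ci["distortion"]))[0][:,0]
def ray(uv,ci,z):
    E=ci["extrinsics"]; p=cv2.undistortPoints(np.array([[uv]],float),K(ci),np.array(ci["distortion"]))[0,0]
    d=E[:3,:3].T@np.r_[p,1]; c=-E[:3,:3].T@E[:3,3]; return c+d*(z-c[2])/d[2]
def cup(p,L):
    c,s=np.cos(p[2]),np.sin(p[2]); L=np.asarray(L,float)
    return np.c_[p[0]+c*L[:,0]-s*L[:,1],p[1]+s*L[:,0]+c*L[:,1],L[:,2]]
def box(x0,x1,y0,y1,z0,z1): return [[x,y,z] for x in(x0,x1) for y in(y0,y1) for z in(z0,z1)]
PARTS={"cupboard":box(-.05,.05,-.149,.149,0,.165),"wide_door":box(-.05,-.05,-.023,.135,.015,.163),"narrow_door":box(-.05,-.05,-.135,-.037,.015,.163)}
E
python3 - <<'E'
from h import *
from scipy.optimize import minimize
obs=[]
for n in("scene","side"):
    im=camera(n);ci=camera_info(n)
    for t in PARTS:
        r=trace(n,t)
        if r: obs.append((n,ci,t,r[0]["mask"]))
    for t,z in(("cork_block_centre",.014),("type_block_centre",.0115),("tape_roll_centre",.01)):
        for d in trace(n,t)[:1]:
            m=np.argwhere(d["mask"]).mean(0)[::-1]; print(n,t,ray(m,ci,z).round(3))
def iou(p,o):
    n,ci,t,m=o
    S=4; uv=proj(cup(p,PARTS[t]),ci)*S; I=np.zeros((480*S,640*S),np.uint8)
    cv2.fillConvexPoly(I,cv2.convexHull(uv.round().astype(np.int32)),255)
    a=cv2.resize(I,(640,480),interpolation=cv2.INTER_AREA)/255.; return np.minimum(a,m).sum()/np.maximum(a,m).sum()
for sel in(["scene"],["side"],["scene","side"]):
    O=[o for o in obs if o[0] in sel]; best=None
    for y0 in(-.3,0,.3):
        r=minimize(lambda p:-sum(iou(p,o) for o in O),[.7,.25,y0],method="Nelder-Mead",options=dict(initial_simplex=[[.7,.25,y0],[.8,.25,y0],[.7,.35,y0],[.7,.25,y0+.3]],xatol=1e-4,fatol=1e-4,maxiter=150))
        if best is None or r.fun<best.fun: best=r
    print(sel,best.x.round(4),[(o[2],round(iou(best.x,o),2)) for o in O])
p=best.x
for n in("scene","side"):
    im=camera(n)[...,::-1].copy();ci=camera_info(n)
    S=4;im=cv2.resize(im,None,fx=S,fy=S,interpolation=cv2.INTER_CUBIC)
    for t in PARTS:
        for q in proj(cup(p,PARTS[t]),ci): cv2.circle(im,tuple(int(v) for v in q*S+S/2),4,(0,255,0) if t[0]=="c" else (255,0,255),-1)
    x,y=(250,160) if n=="scene" else(190,190)
    cv2.imwrite(f"pics/{n}fit.png",im[y*S:(y+150)*S,x*S:(x+150)*S])
E
cd pics; python3 -c "
import cv2,numpy as np;a=np.hstack([cv2.imread(f+'fit.png') for f in('scene','side')]);cv2.imwrite('fit.png',cv2.resize(a,(800,400),interpolation=cv2.INTER_AREA))"
```

```text
scene cork_block_centre [ 0.367 -0.131  0.014]
scene type_block_centre [ 0.498 -0.137  0.011]
scene tape_roll_centre [ 0.338 -0.327  0.01 ]
side cork_block_centre [ 0.369 -0.129  0.014]
side type_block_centre [ 0.503 -0.134  0.012]
side tape_roll_centre [ 0.335 -0.327  0.01 ]
['scene'] [0.5447 0.1796 0.1326] [('cupboard', np.float64(0.96)), ('wide_door', np.float64(0.93)), ('narrow_door', np.float64(0.96))]
['side'] [0.5474 0.1803 0.1157] [('cupboard', np.float64(0.96)), ('wide_door', np.float64(0.87)), ('narrow_door', np.float64(0.84))]
['scene', 'side'] [0.5469 0.1805 0.1185] [('cupboard', np.float64(0.96)), ('wide_door', np.float64(0.92)), ('narrow_door', np.float64(0.95)), ('cupboard', np.float64(0.97)), ('wide_door', np.float64(0.87)), ('narrow_door', np.float64(0.84))]
```

View pics/fit.png

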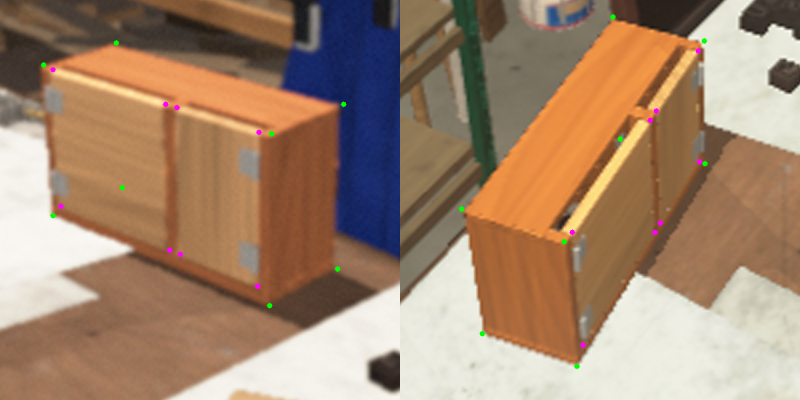

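The fit matches the corners in both views: cupboard at (0.547, 0.181), yaw 0.118. The plan is to turn the tool so its x follows the cupboard's y and its y the cupboard's x. Next I move in front of the press point, up high.

{"api": "send_rows", "payload": {
  "motion": "2.05 -1.7 0 0 1;2.05 -1.7 0 0 1;2.05 -1.7 0 0 1;2.05 -1.7 0 0 1;2.05 -1.7 0 0 1;2.05 -1.7 0 0 1;2.05 -1.7 0 0 1;2.05 -1.7 0 0 1;0 0 0 -6.8 1;0 0 0 0 1"
}}

```text
time: 2.33
tcp_pos: [0.4383, 0.1649, 0.2456]
eef_rot: [0.0, 0.661, 0.751, 0.0]
force: [0.9, -0.5, 1.0]
opening: -0.0002
grasp_force: 0.0
```

```bash
cat >> h.py <<'E'
P=np.array([.5469,.1805,.1185])
from scipy.spatial.transform import Rotation as R
def loc():
    s=state(); c,q=np.cos(P[2]),np.sin(P[2]); d=s["tcp_pos"]-np.r_[P[:2],0]
    w=s["eef_rot"]; M=R.from_quat([w[1],w[2],w[3],w[0]]).as_matrix()
    f=s["force"]
    print("t",round(float(s["time"]),2),"local",(np.array([c*d[0]+q*d[1],-q*d[0]+c*d[1],d[2]])*1e3).round(1),"toolx yaw",np.arctan2(M[1,0],M[0,0]).round(4)-np.pi/2,"F",f.round(1),"open",s["opening"].round(3)); return s,M
E
python3 - <<'E'
from h import *
s,M=loc()
im=camera("wrist")[...,::-1].copy(); ci=camera_info("wrist")
T=np.eye(4);T[:3,:3]=M;T[:3,3]=s["tcp_pos"]; E=np.linalg.inv(T@ci["tool_from_camera"])
for t in PARTS:
    for q in proj(cup(P,PARTS[t]),ci,E):
        if abs(q).max()<2000: cv2.circle(im,tuple(int(v) for v in q),3,(0,255,0) if t[0]=="c" else (255,0,255),-1)
cv2.imwrite("pics/w1.png",im)
E
```

```text
Traceback (most recent call last):
  File "h.py", line 22, in loc
    print("t",round(float(s["time"]),2),"local",(np.array([c*d[0]+q*d[1],-q*d[0]+c*d[1],d[2]])*1e3).round(1),"toolx yaw",np.arctan2(M[1,0],M[0,0]).round(4)-np.pi/2,"F",f.round(1),"open",s["opening"].round(3)); return s,M
                                                                                                                                                                                          ^^^^^^^^^^^^^^^^^^
AttributeError: 'float' object has no attribute 'round'
```

```bash
sed -i 's/s\["opening"\].round(3)/round(float(s["opening"]),3)/' h.py
python3 - <<'E'
from h import *
s,M=loc()
im=camera("wrist")[...,::-1].copy(); ci=camera_info("wrist")
T=np.eye(4);T[:3,:3]=M;T[:3,3]=s["tcp_pos"]; E=np.linalg.inv(T@ci["tool_from_camera"])
for t in PARTS:
    for q in proj(cup(P,PARTS[t]),ci,E):
        if abs(q).max()<2000: cv2.circle(im,tuple(int(v) for v in q),3,(0,255,0) if t[0]=="c" else (255,0,255),-1)
cv2.imwrite("pics/w1.png",im)
E
```

```text
t 2.33 local [-109.6   -2.7  245.6] toolx yaw 0.12690367320510343 F [ 0.9 -0.5  1. ] open -0.0
```

View pics/w1.png

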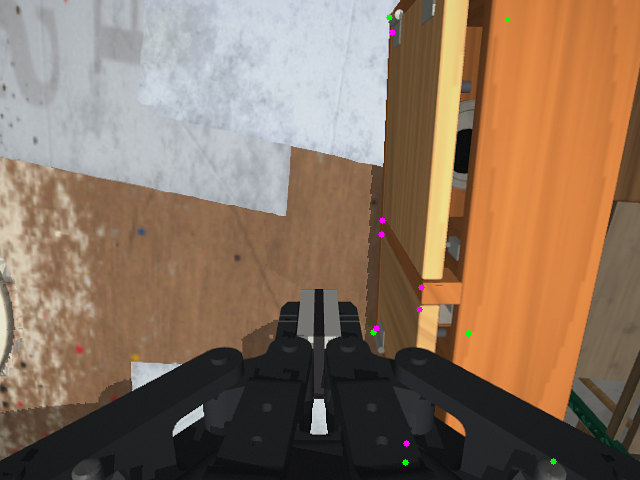

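The wrist view puts the free top corner of the wide door at (422,279), against a predicted (421,287). So the cupboard lies about 4–5 mm further to +y than fitted, while its depth agrees. I'll shift by that, go down and approach.

{"api": "send_rows", "payload": {
  "motion": "0.1 0 1.9 0 1;0.1 0 1.9 0 1;0.1 0 1.9 0 1;0.1 0 1.9 0 1;0.1 0 1.9 0 1;0 1.1 0 0 1;0 1.1 0 0 1;0 1.0 0 0 1;0 0 0 0 1"
}}

```text
time: 3.13
tcp_pos: [0.4729, 0.1727, 0.1513]
eef_rot: [0.001, 0.665, 0.747, 0.001]
force: [0.4, 0.0, 0.7]
opening: -0.0001
grasp_force: 0.0
```

```bash
python3 - <<'E'
from h import *
loc()
im=camera("wrist")[...,::-1]; cv2.imwrite("pics/w2.png",im)
E
```

```text
t 3.13 local [-74.4   1.  151.3] toolx yaw 0.11690367320510342 F [0.4 0.  0.7] open -0.0
```

View pics/w2.png

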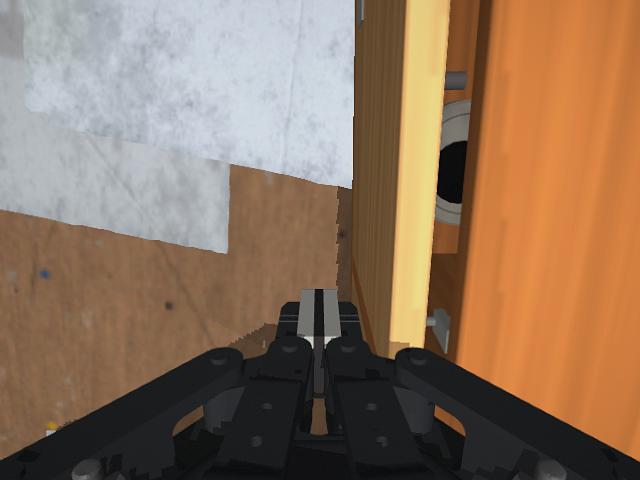

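The fingers hang about 10 mm off the door face (face bottom line near x≈353, top edge x≈400). They are inside the free edge, which lies near row 350. Now I press in gently.

{"api": "send_rows", "payload": {
  "motion": "0 0.3 0 0 1;0 0.3 0 0 1;0 0.2 0 0 1;0 0.2 0 0 1;0 0 0 0 1"
}}

```text
time: 3.6
tcp_pos: [0.4803, 0.174, 0.1504]
eef_rot: [0.0, 0.664, 0.748, 0.0]
force: [0.5, 0.4, -1.2]
opening: 0.0
grasp_force: 0.0
```

{"api": "send_rows", "payload": {
  "motion": "0 0.2 0 0 1;0 0.2 0 0 1;0 0.2 0 0 1;0 0 0 0 1"
}}

```text
time: 3.93
tcp_pos: [0.4858, 0.1746, 0.1503]
eef_rot: [-0.0, 0.664, 0.748, -0.001]
force: [-4.9, -0.4, 2.4]
opening: 0.0
grasp_force: 2.3
```

{"api": "send_rows", "payload": {
  "motion": "0 0.2 0 0 1;0 0.2 0 0 1;0 0 0 0 1"
}}

```text
time: 4.18
tcp_pos: [0.4897, 0.1753, 0.1502]
eef_rot: [-0.001, 0.664, 0.748, -0.0]
force: [-5.0, 1.5, 1.7]
opening: -0.0
grasp_force: 2.4
```

```bash
python3 - <<'E'
from h import *
loc()
im=camera("wrist")[...,::-1]; cv2.imwrite("pics/w3.png",im)
E
```

```text
t 4.18 local [-57.4   1.6 150.2] toolx yaw 0.11880367320510343 F [-5.   1.5  1.7] open -0.0
```

View pics/w3.png

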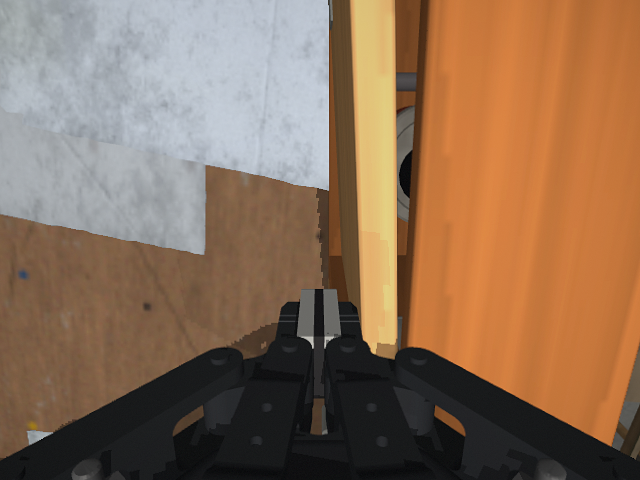

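The door has visibly tilted in at its free edge (360–398, row 340). I press a little further, towards the stop.

{"api": "send_rows", "payload": {
  "motion": "0 0.15 0 0 1;0 0.1 0 0 1;0 0 0 0 1"
}}

```text
time: 4.48
tcp_pos: [0.4904, 0.1754, 0.1502]
eef_rot: [-0.002, 0.664, 0.748, -0.002]
force: [-26.2, -3.2, 12.3]
opening: -0.0002
grasp_force: 13.0
```

The force jumped to 26 N, so the door is at its stop and the catch has let go. I back off straight and fast.

{"api": "send_rows", "payload": {
  "motion": "0 -2 0 0 1;0 -3 0 0 1;0 -3 0 0 1;0 -3 0 0 1;0 -1 -2 0 1;0 0 -3 0 1;0 0 -3 0 1;0 0 0 0 1;0 0 0 0 1;0 0 0 0 1"
}}

```text
time: 5.32
tcp_pos: [0.3733, 0.1612, 0.2299]
eef_rot: [-0.0, 0.664, 0.748, -0.0]
force: [-0.3, 0.4, -0.9]
opening: 0.0002
grasp_force: 0.0
```

```bash
python3 - <<'E'
from h import *
loc()
a=[]
for n in("wrist","side"):
    im=camera(n)[...,::-1]; a.append(im)
a[1]=cv2.resize(a[1][180:340,190:350],(480,480),interpolation=cv2.INTER_CUBIC)
o=np.hstack(a);cv2.imwrite("pics/w4.png",cv2.resize(o,None,fx=.7,fy=.7,interpolation=cv2.INTER_AREA))
E
```

```text
t 5.32 local [-174.7    1.3  229.9] toolx yaw 0.11870367320510344 F [-0.3  0.4 -0.9] open 0.0
```

View pics/w4.png

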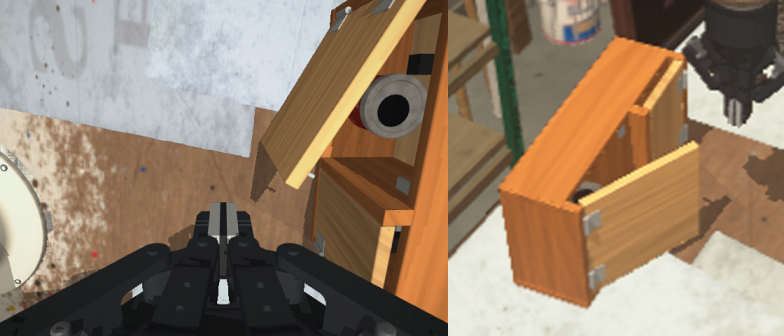

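The door is ajar by about 0.5 rad and the narrow door is still shut. Next I go over the door's free edge and down behind it.

{"api": "send_rows", "payload": {
  "motion": "-0.2 1.8 0 0 1;-0.2 1.8 0 0 1;-0.2 1.8 0 0 1;-0.2 1.8 0 0 1;-0.2 1.7 0 0 1;0 0 0 0 1;0 0 0 0 1"
}}

```text
time: 6.0
tcp_pos: [0.4629, 0.1617, 0.2289]
eef_rot: [-0.001, 0.664, 0.748, -0.001]
force: [-0.6, 0.4, 0.3]
opening: 0.0001
grasp_force: 0.0
```

```bash
python3 - <<'E'
from h import *
loc()
a=[]
for n in("wrist","side"):
    im=camera(n)[...,::-1]; a.append(im)
a[1]=cv2.resize(a[1][180:340,190:350],(480,480),interpolation=cv2.INTER_CUBIC)
o=np.hstack(a);cv2.imwrite("pics/w5.png",cv2.resize(o,None,fx=.7,fy=.7,interpolation=cv2.INTER_AREA))
E
```

```text
t 6.0 local [-85.6  -8.8 228.9] toolx yaw 0.11830367320510349 F [-0.6  0.4  0.3] open 0.0
```

View pics/w5.png

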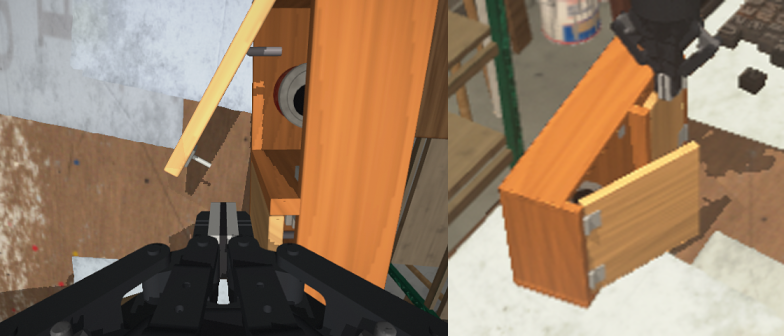

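The door's free top corner is at (250,246) full-size. A small catch pin sticks out of its inner face near (290,228). I'll work out the corner's position.

```bash
python3 - <<'E'
from h import *
s,M=loc(); ci=dict(camera_info("wrist"))
T=np.eye(4);T[:3,:3]=M;T[:3,3]=s["tcp_pos"]; ci["extrinsics"]=np.linalg.inv(T@ci["tool_from_camera"])
c,q=np.cos(P[2]),np.sin(P[2])
for uv,z in(((236,246),.163),((255,254),.163),((382,10),.163),((362,10),.163),((298,236),.1),((298,236),.14),((385,310),.163)):
    d=ray(uv,ci,z)[:2]-P[:2]; print(uv,z,(np.array([c*d[0]+q*d[1],-q*d[0]+c*d[1]])*1e3).round(1))
E
```

```text
t 6.1 local [-86.2  -8.6 229.7] toolx yaw 0.11870367320510344 F [-1.2 -0.4 -0. ] open 0.0
(236, 246) 0.163 [-127.5    0.8]
(255, 254) 0.163 [-118.    -3.5]
(382, 10) 0.163 [-57.7 109.2]
(362, 10) 0.163 [-66.4 109.2]
(298, 236) 0.1 [-99.3 -13.3]
(298, 236) 0.14 [-97.1  -1. ]
(385, 310) 0.163 [-49.8 -35.4]
```

The model agrees: edge at (-127, 1) local, angle about 0.51. To clear the pin I shift inwards to 125 mm from the hinge, then descend behind the door.

{"api": "send_rows", "payload": {
  "motion": "0.9 0.65 0 0 1;0.9 0.65 0 0 1;0 0 0 0 1;0 0 1.7 0 1;0 0 1.7 0 1;0 0 1.7 0 1;0 0 1.7 0 1;0 0 1.7 0 1;0 0 0 0 1"
}}

```text
time: 6.85
tcp_pos: [0.4723, 0.1813, 0.1424]
eef_rot: [-0.001, 0.664, 0.748, -0.002]
force: [-0.3, -0.6, -0.9]
opening: -0.0001
grasp_force: 0.0
```

No contact. Now I push along the arc.

{"api": "send_rows", "payload": {
  "motion": "0.3 -0.5 0 0 1;0.3 -0.6 0 0 1;0.4 -0.9 0 0 1;0.4 -0.9 0 0 1;0.4 -0.9 0 0 1;0.4 -0.8 0 0 1;0.9 -1.0 0 0 1;0.9 -1.0 0 0 1;0.9 -1.0 0 0 1;0 0 0 0 1"
}}

```text
time: 7.68
tcp_pos: [0.3903, 0.2223, 0.1453]
eef_rot: [-0.0, 0.663, 0.748, -0.0]
force: [-1.3, 0.1, -0.6]
opening: 0.0004
grasp_force: 0.0
```

```bash
python3 - <<'E'
from h import *
loc()
E
```

```text
t 7.68 local [-150.6   60.   145.3] toolx yaw 0.1202036732051035 F [-1.3  0.1 -0.6] open 0.0
```

{"api": "send_rows", "payload": {
  "motion": "0.8 -0.5 0 0 1;0.8 -0.5 0 0 1;0.8 -0.5 0 0 1;0.8 -0.4 0 0 1;0.6 -0.2 0 0 1;0.6 -0.2 0 0 1;0.4 -0.1 0 0 1;0.4 0 0 0 1;0 0 0 0 1"
}}

```text
time: 8.43
tcp_pos: [0.3623, 0.2703, 0.1452]
eef_rot: [-0.0, 0.664, 0.748, -0.0]
force: [0.7, 0.1, -0.5]
opening: -0.0001
grasp_force: 0.0
```

```bash
python3 - <<'E'
from h import *
loc()
a=[]
for n in("wrist","side"):
    im=camera(n)[...,::-1]; a.append(im)
a[1]=cv2.resize(a[1][180:340,210:370],(480,480),interpolation=cv2.INTER_CUBIC)
o=np.hstack(a);cv2.imwrite("pics/w6.png",cv2.resize(o,None,fx=.7,fy=.7,interpolation=cv2.INTER_AREA))
E
```

```text
t 8.43 local [-172.7  111.   145.2] toolx yaw 0.1191036732051034 F [ 0.7  0.1 -0.5] open -0.0
```

View pics/w6.png

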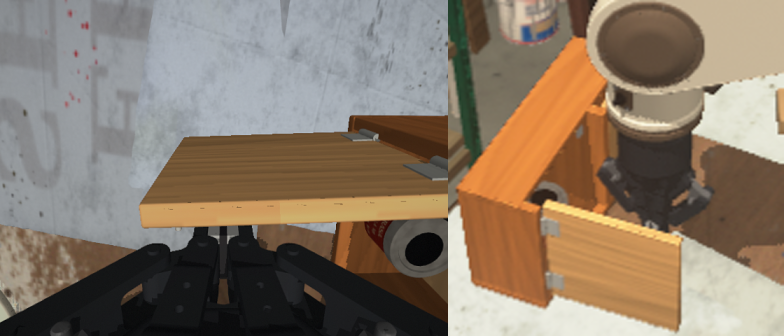

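The wide door stands about 88° open: its top edge runs from (141,204) to (448,193), nearly parallel to the cupboard's depth axis. I back off from it and go up.

{"api": "send_rows", "payload": {
  "motion": "-1.5 0 0 0 1;-2 0 0 0 1;0 0 -2 0 1;0 0 -3 0 1;0 0 -3 0 1;0 0 -3 0 1;0 0 0 0 1;0 0 0 0 1"
}}

```text
time: 9.2
tcp_pos: [0.3672, 0.2349, 0.2567]
eef_rot: [0.001, 0.664, 0.748, 0.001]
force: [-0.8, 0.1, 0.6]
opening: 0.0003
grasp_force: 0.0
```

```bash
python3 - <<'E'
from h import *
loc()
a=[]
for n in("wrist","side","scene"):
    im=camera(n)[...,::-1]; a.append(im)
a[1]=cv2.resize(a[1][170:340,210:440],(640,473),interpolation=cv2.INTER_CUBIC)
a[2]=cv2.resize(a[2][160:400,240:460],(440,480),interpolation=cv2.INTER_CUBIC)
a[1]=cv2.resize(a[1],(640,480))
o=np.hstack(a);cv2.imwrite("pics/w7.png",cv2.resize(o,(800,223),interpolation=cv2.INTER_AREA))
E
```

```text
t 9.2 local [-172.    75.2  256.7] toolx yaw 0.1182036732051035 F [-0.8  0.1  0.6] open 0.0
```

View pics/w7.png

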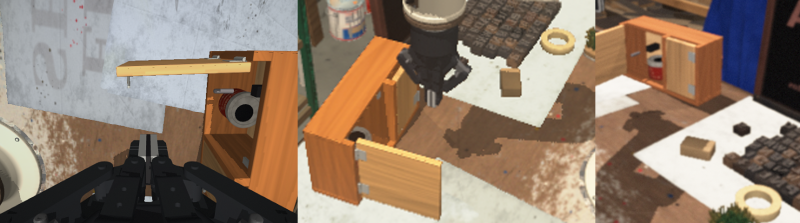

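The wide door stands about square and the narrow one is shut. The loose things haven't moved, and the robot is clear of everything.

```bash
python3 -c "
from plant import *
print(sign_off())"
```

```text
the job is handed in; nothing more can be done
None
```

I pressed the wide door until it sprang ajar, then pushed it from behind to about 88° and left it standing open; the narrow door is still shut, the loose things were not touched, and I handed the job in at about 9 s with the robot clear.

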